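Unlock and snap open the damper clamp

ROBOT

A 7-joint arm with a two-finger parallel gripper is mounted at the origin on the work surface. World frame = base frame: x ahead of the robot, y to its left, z up, the work surface at z = 0. Lengths are in m, angles in rad, forces in N, time in s.
With the tool pointing down it reaches from about 0.35 to 0.9 m from the base axis. Payload 8.1 kg.
Tool frame: the origin (TCP) lies between the finger pads; the fingertips stand ahead of it and the grasp point (between the pads) is the TCP (arm.nose_length is the z of the fingertips in the tool frame, in m); z points along the fingers, y is the line along which they close (so a half turn about z gives the same grasp; the last joint's range is limited). The gripper opens to 92 mm and grips with 3 to 60 N. Pads are 19 mm wide; open, the fingers measure 130 mm over their backs; the gripper's body (75 mm by 190 mm) begins 47 mm behind the grasp point.
Start: joints at [1.077, 0.434, 0.025, 1.573, -0.012, 1.134, -0.075], TCP at [0.238, -0.578, 0.246] pointing down, gripper open.
Joint ranges: [-2.62, 2.62], [-0.44, 2.09], [-1.27, 1.32], [0.08, 2.57], [-1.32, 4.46], [0.12, 2], [-2.74, 2.74]. Speed limits (rad/s): [2.22, 2.22, 3.01, 3.01, 3.14, 3.14, 3.14].

INTERFACE

Orientations are given as a rotation vector (axis times angle).
In Python, from cell import sensors, optics, arm gives the robot as it stands.
- The arm moves only by the tool arm_command, never from a script. Its argument "deltas" is one flat list of numbers, 7 for each row, row after row: the turn, a rotation vector about the world's x, y, z as a fraction of full scale, then the shift along the world's x, y, z as a fraction of full scale, then the finger opening in mm, from 0 to 91.8. In form: [wx, wy, wz, dx, dy, dz, fingers, wx, wy, wz, dx, dy, dz, fingers, ...]. A call has 1 to 20 rows; each row is the pose to reach, as a shift and turn from the pose commanded when the call began; what a row does not reach only later rows make up. Full scale, the value 1, is 1 m for a shift and 90 degrees for a turn. A row lasts 1/10 s, in which the tool goes at most 50 mm and 8.59 degrees, less where a joint would pass 70% of its speed; a pose out of reach is approached as far as the arm can. A call with a number of a shift or a turn outside -1 to 1 is refused whole. A call with a gripper value outside its range is refused whole. The fingers move at their own pace and stop on an object; "force" is the grip in N (left out, the last holds). Time passes only in rows, so rows that repeat a pose let the fingers close. It gives the time, the measured TCP pose, the force, the opening and the grip force at its end, in the units of the state.
- sensors.observe(): the state, without advancing time (a new reading comes with each control period).
- optics.get_image(name): name is "scene" or "top" or "wrist"; returns the picture (480x640x3 uint8, blue, green, red); there is no depth.
- optics.calibration(name): a dict with "camera_matrix" (3x3 intrinsics, pixels), "rvec" (rotation vector, rad) and "tvec" (3), from world to camera coordinates, as OpenCV has them. Camera axes: x right, y down, z forward; pixel columns grow to the right and rows downward; lengths in m; the calibration is good to about 2 mm. A picture is of the moment at which its call begins: read the wrist's pose just before it. calibration takes no time and is no camera call; for the wrist camera it gives the pose at the moment of the call.
- arm.sign_off(): hands the job in; it is judged then, once.
The state is a dict: "clock": time; "joints": joint angles; "dq": joint speeds; "joint_efforts": joint torques, N m; "position": TCP position; "ee_rot": TCP orientation; "force": force on the tool from outside, world axes, zero at the start; "ft_torque": the same for the moment, N m; "width": opening from 0.0 (shut) to 1.0 (fully open); "gripper_force": force on a finger pad.
Only numpy, scipy, OpenCV 4.12 (cv2) and the standard library are available. Lean on these libraries where they do the work, as an engineer would, in place of code of your own. Each camera call takes 0.05 s, during which the arm holds its last target. There are 200 camera calls.

TASK

On the parts-store bench a shock absorber is held in a blue clamping fixture whose rocker is locked by a yellow-handled pin. First draw the pin out along its sloping bore and hang it upright by its collar, pushed right in to the end of the white notch of the pin holder, and let go of it; then press the rocker's red handle down past its centre until it snaps over and stays fully open. Leave the shock absorber lying in its saddles and do not disturb anything else on the bench.

Things in the scene. Friction and masses are not known exactly. Their poses are not given: they have to be found in the camera images.
- fixture: Blue clamping fixture fixed to the bench. Origin on the bench surface under the middle of the rocker's pivot; x away from its front, y towards the red handle, z up. Base plate x -115 to 110, y -125 to 75, 12 mm thick. The rocker turns about a level axis along x through (0, 0, 100) mm between two posts 118 mm high at x = -26 and 26. The shock absorber lies along x at y = -75 in two saddles.
- bore_mouth (a point): Upper mouth of the lock pin's 12 mm bore, in a steel sleeve (28 mm square, 22 mm long) at the fixture's front, fixture frame (-73, 0, 90) mm. Axes are the fixture's. The bore is tilted 28 degrees from vertical, its upper end leaning to the fixture's -x: direction up and out is (-0.469, 0, 0.883) in the fixture frame.
- rocker (a joint): Seesaw rocker: 0 = clamped (handle 22 degrees above level, rubber foot over the shock absorber), 0.77 rad = fully open (handle 22 degrees below level). An over-centre spring drives it from the centre, near 0.36 rad, to the nearer stop: about 6 N down on the handle starts it, less towards the centre, then it snaps down by itself. The pin in its bore blocks the rocker's yellow tongue within 0.15 rad.
- rocker_paddle (a point): Middle of the upper face of the rocker's red handle (pad 36 mm wide, 58 mm long, 16 mm thick, running out along the fixture's y), 115 mm from the pivot axis. It moves with the rocker: fixture frame (0, 104, 151) mm when clamped, (0, 110, 64) mm when open. Axes: the rocker's, parallel to the fixture's at joint value 0.
- pin_grip (a point): Loose steel lock pin with a yellow knob, 110 mm long, 80 g. This point, the place to grip, is on its axis in the knob (diameter 18, 45 mm long), 26 mm above the collar's top. z runs along its axis from tip to knob. Under the knob: a collar, diameter 28, 5 mm thick, and the shank, diameter 10, 60 mm long. At the start it is fully in the bore: draw it 60 mm along the bore to free it.
- pin_collar (a point): On the pin's axis at the underside of its collar, 31 mm below pin_grip; same axes. At the start it lies at the bore's mouth.
- pin: The same lock pin again, its origin at pin_collar, same axes.
- holder_notch (a point): Pin holder fixed to the bench left or right of the fixture: blue stand, white level fork plate 8 mm thick, 52 mm wide, top 105 mm above the bench. Notch 16 mm wide, open to its -x, straight for 39 mm before this point, then flared 12 mm more; closed end at x = +6 mm. This point: axis of the parked pin at the plate's top; nothing stands higher. The shank enters from the open end or from above.
- damper_mid (a point): Middle of the loose shock absorber (red coils, 200 mm long, diameter 48 mm, 0.7 kg) that lies along the fixture's x in the saddles; axis 50 mm above the bench; x is its axis. To be left there.
- carton_mid (a point): Bystander: brown carton 110 x 90 x 80 mm, its centre; it stands on the side where the pin holder is not.
- spray_mid (a point): Bystander: red spray can, diameter 54, 180 mm tall, its centre.
- fluid_mid (a point): Bystander: yellow fluid bottle, diameter 56, 160 mm tall, its centre.
- spanner_grip (a point): Bystander: steel spanner 160 mm long lying flat, point on its handle.
- driver_grip (a point): Bystander: screwdriver 180 mm long lying flat, point on its handle.
- disc_mid (a point): Bystander: steel brake disc, diameter 120, 12 mm thick, lying flat, its centre.
- grease_mid (a point): Bystander: blue grease jar, diameter 68, 80 mm tall, its centre.
There are look-alikes about, which are no part of the job. Leave any pink or purple look-alike of the part that bears holder_notch alone.

How it is judged:
On the way, in this order (a step that is already met when the one before it is completed fails the run):
1. the pin hangs released in the holder's notch, with the rocker still clamped (x of pin_collar in the frame of holder_notch between -0.014 and 0.01 m and y of pin_collar in the frame of holder_notch between -0.009 and 0.009 m and z of pin_collar in the frame of holder_notch between -0.006 and 0.006 m and angle between pin_grip's own z axis and vertical below 0.25 rad and contact force between pin and the fingers below 0.1 N and value of joint rocker below 0.2 rad), for 0.3 s.
2. the rocker has snapped over to open (value of joint rocker above 0.7 rad), for 0.2 s.
At the end, for the whole second after the job is handed in: Pin at rest, released, in the notch: collar within 6 mm of the plate top, within -14 to +10 mm of the parked point along the notch and 9 mm across, within 14 degrees of upright; rocker beyond 0.70 rad; shock absorber within 20 mm of its start (x of pin_collar in the frame of holder_notch between -0.014 and 0.01 m and y of pin_collar in the frame of holder_notch between -0.009 and 0.009 m and z of pin_collar in the frame of holder_notch between -0.006 and 0.006 m and angle between pin_grip's own z axis and vertical below 0.25 rad and contact force between pin and the fingers below 0.1 N and value of joint rocker above 0.7 rad and distance of damper_mid from where it was at the start of the episode below 0.02 m and linear speed of pin below 0.02 m/s); the robot touches nothing.
It fails at once if the shock absorber is pushed about (20 mm) (distance of damper_mid from where it was at the start of the episode above 0.02 m).
It fails at once if the rocker is forced while the pin is still in its bore (value of joint rocker above 0.25 rad and distance between pin_collar and fixture below 0.14 m).
It fails at once if a bystander is disturbed (moved 30 mm) (distance of any of carton_mid, spray_mid, fluid_mid, spanner_grip, driver_grip, disc_mid, grease_mid from where it was at the start of the episode above 0.03 m).
It also fails if it takes over 51 s, if anything falls off the work surface, if the arm or the gripper's body presses on something with over 40 N, if the wrist force passes 120 N, or if a joint passes its speed limit or range.

## Working session

There is one attempt and no reset: what is moved stays moved. The work goes in short steps, Python scripts to look and compute and a tool call to move; the robot and the scene stay as the last step left them, time stands still between calls to the robot, and variables do not carry over. Pictures are saved under pics/ and viewed, at most 10 in all, crops included, and the job is handed in when it is done.

Besides the shell and the picture viewer there is one more tool, called after "Request:" by a JSON object that holds its "api" and its "payload", one argument or row to a line. arm_command: Moves the arm, as the interface text tells. Its arguments: {"type":"object","properties":{"deltas":{"type":"array","items":{"type":"number"}},"force":{"type":"number"}},"required":["deltas"]}

```bash
mkdir -p pics; ls; python3 - <<'E'
from cell import sensors, optics, arm
import cv2,numpy as np
print(arm.nose_length, sensors.observe())
for n in("scene","top"):
    im=optics.get_image(n); cv2.imwrite(f"pics/{n}0.png",im)
    c=optics.calibration(n);print(n,c)
E
```

```text
pics
0.019 {'clock': 0.0, 'joints': array([ 1.07738627,  0.43521708,  0.02493304,  1.57411257, -0.01158323,
        1.13397022, -0.07509392]), 'dq': array([ 1.96245584e-03, -2.39320074e-03,  4.55401191e-05, -4.88314715e-04,
       -6.61147632e-04, -1.14550873e-03,  6.24637809e-04]), 'joint_efforts': array([-3.10181713e-04, -6.67841792e+01,  9.84654464e-01, -3.14451635e+01,
       -6.05817069e-02,  4.27524000e-02,  9.65462914e-05]), 'position': array([ 0.2378679 , -0.57744378,  0.24494216]), 'ee_rot': array([-3.08034060e+00, -6.09660967e-01,  6.90619048e-04]), 'force': array([-0.33555909,  0.45111615, -1.06379865]), 'ft_torque': array([ 5.32008629e-02,  1.77980256e-02, -2.87068121e-05]), 'gripper_force': 0.0, 'width': 1.0013070033852647}
scene {'camera_matrix': array([[444.79233461,   0.        , 314.1788367 ],
       [  0.        , 444.79233461, 234.62287683],
       [  0.        ,   0.        ,   1.        ]]), 'rvec': array([ 2.54888703,  0.61964046, -0.16498425]), 'tvec': array([-0.46652263, -0.16334877,  1.48469464])}
top {'camera_matrix': array([[528.00627687,   0.        , 318.80678364],
       [  0.        , 528.00627687, 246.29929701],
       [  0.        ,   0.        ,   1.        ]]), 'rvec': array([ 2.12343945, -2.17492144,  0.17766206]), 'tvec': array([-0.00217143,  0.57266549,  1.33726248])}
```

View pics/scene0.png

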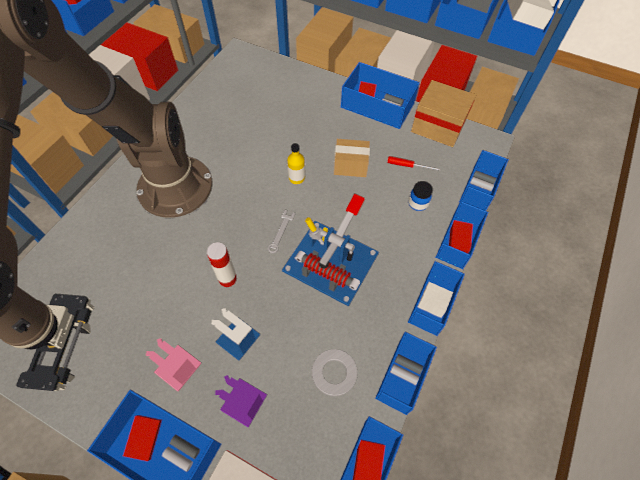

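View pics/top0.png

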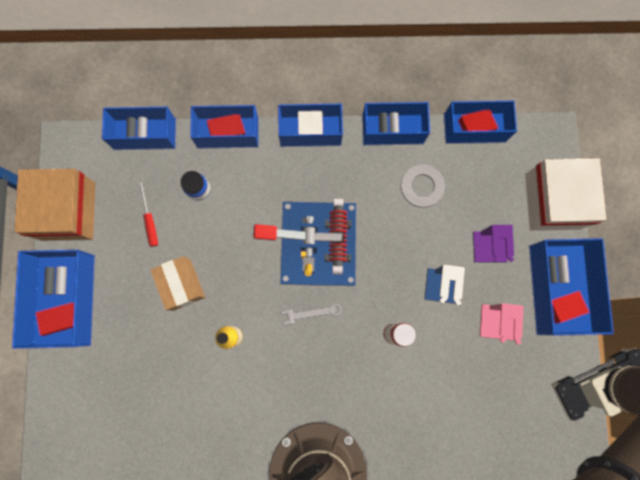

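The scene view shows the fixture near pixel (330,255). The top view shows the blue plate at x 281–356, y 202–286, with the pin knob at about (307,266) and the red handle at (265,232). In the same view the white fork is at (452,285), opening downwards (world -x).

```bash
cat > h.py <<'E'
from cell import sensors, optics, arm
import cv2,numpy as np
from scipy.spatial.transform import Rotation as R
def cal(n):
    c=optics.calibration(n); return c['camera_matrix'],cv2.Rodrigues(c['rvec'])[0],c['tvec']
def ray(c,px):
    K,M,t=c; d=M.T@np.linalg.inv(K)@np.array([px[0],px[1],1.]); return -M.T@t,d/np.linalg.norm(d)
def onz(c,px,z):
    o,d=ray(c,px); return o+d*(z-o[2])/d[2]
def tri(rays):
    A=sum(np.eye(3)-np.outer(d,d) for o,d in rays); b=sum((np.eye(3)-np.outer(d,d))@o for o,d in rays)
    return np.linalg.solve(A,b)
def proj(c,X):
    K,M,t=c; return cv2.projectPoints(np.atleast_2d(np.float64(X)),cv2.Rodrigues(M)[0],t,K,None)[0].reshape(-1,2)
def mask(im,lo,hi,roi):
    m=cv2.inRange(cv2.cvtColor(im,cv2.COLOR_BGR2HSV),lo,hi); o=m*0; x0,y0,x1,y1=roi; o[y0:y1,x0:x1]=m[y0:y1,x0:x1]; return o
def pts(m):
    return cv2.findNonZero(m).reshape(-1,2).astype(np.float32)
E
python3 - <<'E'
from h import *
np.set_printoptions(precision=4,suppress=True)
t=cv2.imread('pics/top0.png'); s=cv2.imread('pics/scene0.png'); ct,cs=cal('top'),cal('scene')
p=pts(mask(t,(95,120,40),(125,255,255),(275,195,362,292)))
w=np.array([onz(ct,q,0.012)[:2] for q in p],np.float32)
print('plate',cv2.minAreaRect(w))
f=mask(t,(0,0,170),(180,60,255),(425,255,475,310)); p=pts(f)
w=np.array([onz(ct,q,0.105)[:2] for q in p],np.float32); r=cv2.minAreaRect(w)
print('fork',r,cv2.boxPoints(r))
for n,im,c,roi in(('t',t,ct,(295,245,320,280)),('s',s,cs,(300,212,330,245))):
    m=mask(im,(20,120,100),(35,255,255),roi);q=pts(m);print(n,len(q),q.mean(0),q.min(0),q.max(0))
a=cv2.resize(t[190:300,260:480],None,fx=3.6,fy=3.6,interpolation=cv2.INTER_CUBIC)
cv2.imwrite('pics/crop.png',a)
E
```

```text
plate ((0.5866950154304504, -0.015112236142158508), (0.1929514855146408, 0.21892580389976501), 87.43331146240234)
fork ((0.4604562222957611, -0.3432074189186096), (0.056165650486946106, 0.09896150976419449), 81.02072143554688) [[ 0.4072 -0.3632]
 [ 0.5049 -0.3787]
 [ 0.5137 -0.3232]
 [ 0.416  -0.3077]]
t 90 [307.1    265.7556] [302. 251.] [311. 275.]
s 118 [313.5508 225.9915] [305. 217.] [327. 240.]
```

View pics/crop.png

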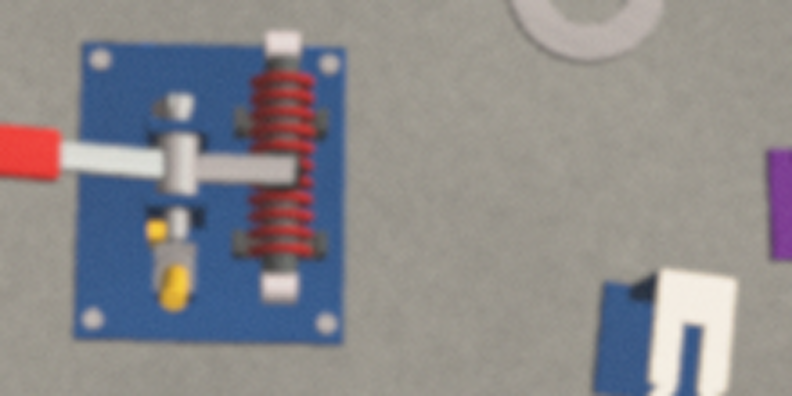

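The crop shows the plate turned about -2°, with the pin knob at (173,287) leaning towards the robot. The fork's notch slot is at (690,345), opening downwards.

```bash
python3 - <<'E'
from h import *
np.set_printoptions(precision=3,suppress=True)
c=cal('wrist');s=sensors.observe();T=R.from_rotvec(s['ee_rot']).as_matrix();o,d=ray(c,(320,240))
print(c[0][0,0],'cam in tool',T.T@(o-s['position']),'view axis',T.T@d,'img right',T.T@c[1][0]);print(T)
E
```

```text
341.9104004555843 cam in tool [ 0.076  0.001 -0.14 ] view axis [-0.288 -0.013  0.958] img right [-0.001  1.     0.001]
[[ 0.925  0.381 -0.001]
 [ 0.381 -0.925  0.001]
 [-0.    -0.001 -1.   ]]
```

Request:
{"api": "arm_command", "payload": {
  "deltas": [-0.0, 0, -0.08, 0.03, 0.04, 0.01, 92, 0, 0, -0.16, 0.06, 0.08, 0.03, 90, 0, 0, -0.24, 0.09, 0.12, 0.05, 90, 0, 0, -0.27, 0.12, 0.16, 0.05, 90, 0, 0, -0.27, 0.15, 0.2, 0.05, 90, 0, 0, -0.27, 0.17, 0.235, 0.05, 90, 0, 0, -0.27, 0.17, 0.235, 0.05, 90]
}}

```text
clock: 0.8
position: [0.4125, -0.3358, 0.2956]
ee_rot: [-3.138, 0.035, -0.002]
force: [-1.3, -0.4, -0.5]
width: 0.979
gripper_force: 0.0
```

```bash
python3 - <<'E'
from h import *
np.set_printoptions(precision=4,suppress=True)
c=cal('wrist');im=optics.get_image('wrist');cv2.imwrite('pics/w1.png',im)
np.savez('w1.npz',K=c[0],M=c[1],t=c[2])
print(proj(c,[[.462,-.3435,.105],[.4116,-.3355,.105],[.50,.012,.12]]))
E
```

```text
[[330.762  167.0273]
 [323.5863 218.9615]
 [-70.5476 134.1068]]
```

View pics/w1.png

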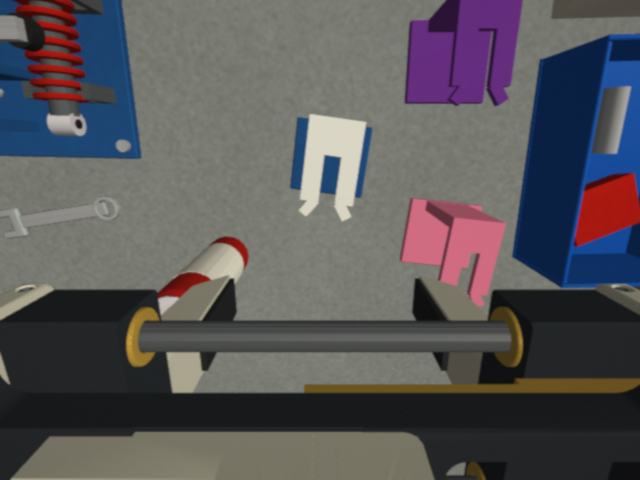

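The fork sits at x 300–365, y 115–220. The notch's closed end is at about (333,156), and the slot runs down to the flare at about (327,200).

```bash
python3 - <<'E'
from h import *
np.set_printoptions(precision=4,suppress=True)
z=np.load('w1.npz');c=z['K'],z['M'],z['t'];im=cv2.imread('pics/w1.png')
m=mask(im,(0,0,150),(180,60,255),(285,105,385,225))
n,l,st,_=cv2.connectedComponentsWithStats(m);k=1+np.argmax(st[1:,4]);m=(l==k)
L=[];Rr=[];OL=[];OR=[]
for y in range(112,205,4):
    x=np.flatnonzero(m[y]); 
    if len(x)==0: continue
    cut=np.flatnonzero(np.diff(x)>5); print(y,x[0],[(x[i],x[i+1]) for i in cut],x[-1],onz(c,(x[0]-.5,y),.105)[:2],onz(c,(x[-1]+.5,y),.105)[:2])
    if len(cut)==1 and 162<=y<=188: L.append(onz(c,(x[cut[0]]+.5,y),.105)[:2]);Rr.append(onz(c,(x[cut[0]+1]-.5,y),.105)[:2])
L,Rr=np.array(L),np.array(Rr)
for q in(L,Rr):
    f=np.polyfit(q[:,0],q[:,1],1);print('slope deg',np.degrees(np.arctan(f[0])),'y at .462',np.polyval(f,.462))
for x in range(327,340,2):
    col=np.flatnonzero(m[:190,x]);y=col.max()+.5;print('end',x,y,onz(c,(x,y),.105)[:2],'back',onz(c,(x,col.min()-.5),.105)[:2])
E
```

```text
116 309 [] 330 [ 0.5082 -0.324 ] [ 0.5077 -0.3441]
120 309 [] 358 [ 0.5047 -0.3239] [ 0.5036 -0.3696]
124 308 [] 365 [ 0.5013 -0.3228] [ 0.5   -0.376]
128 308 [] 365 [ 0.4978 -0.3227] [ 0.4965 -0.3761]
132 307 [] 364 [ 0.4943 -0.3217] [ 0.493  -0.3752]
136 307 [] 363 [ 0.4907 -0.3215] [ 0.4895 -0.3743]
140 306 [] 363 [ 0.4872 -0.3205] [ 0.486  -0.3743]
144 306 [] 362 [ 0.4836 -0.3203] [ 0.4824 -0.3734]
148 305 [] 362 [ 0.48   -0.3192] [ 0.4788 -0.3735]
152 305 [] 361 [ 0.4764 -0.3191] [ 0.4752 -0.3726]
156 305 [(np.int64(324), np.int64(335))] 360 [ 0.4728 -0.319 ] [ 0.4715 -0.3717]
160 304 [(np.int64(323), np.int64(341))] 360 [ 0.4691 -0.3179] [ 0.4679 -0.3717]
164 304 [(np.int64(323), np.int64(340))] 359 [ 0.4654 -0.3177] [ 0.4642 -0.3708]
168 303 [(np.int64(322), np.int64(340))] 358 [ 0.4617 -0.3166] [ 0.4605 -0.3698]
172 303 [(np.int64(321), np.int64(339))] 358 [ 0.458  -0.3165] [ 0.4567 -0.3698]
176 302 [(np.int64(321), np.int64(338))] 357 [ 0.4542 -0.3154] [ 0.453  -0.3689]
180 302 [(np.int64(320), np.int64(338))] 356 [ 0.4504 -0.3152] [ 0.4492 -0.368 ]
184 301 [(np.int64(320), 
[... 265 characters left out ...]
0.435  -0.3126] [ 0.4338 -0.3661]
200 303 [(np.int64(318), np.int64(335))] 354 [ 0.431  -0.3154] [ 0.4299 -0.3661]
204 303 [(np.int64(317), np.int64(334))] 353 [ 0.4271 -0.3152] [ 0.426  -0.3651]
slope deg -10.159842036870407 y at .462 -0.33583083432076555
slope deg -8.885566778041033 y at .462 -0.3515470703561464
end 327 155.5 [ 0.4727 -0.3401] back [ 0.5082 -0.3409]
end 329 155.5 [ 0.4727 -0.342 ] back [ 0.5082 -0.3427]
end 331 155.5 [ 0.4726 -0.3439] back [ 0.5073 -0.3445]
end 333 155.5 [ 0.4726 -0.3458] back [ 0.5072 -0.3463]
end 335 156.5 [ 0.4716 -0.3477] back [ 0.5072 -0.3482]
end 337 189.5 [ 0.4405 -0.3492] back [ 0.5071 -0.35  ]
end 339 189.5 [ 0.4405 -0.3511] back [ 0.5062 -0.3518]
```

Notch point ≈ (0.466, -0.344, 0.105), yaw ≈ -9.5°. Next I go over the pin.

Request:
{"api": "arm_command", "payload": {
  "deltas": [0, 0, 0, 0.007, 0.05, 0, 90, 0, 0, 0, 0.014, 0.1, 0, 90, 0, 0, 0, 0.021, 0.149, 0, 90, 0, 0, 0, 0.028, 0.199, 0, 90, 0, 0, 0, 0.035, 0.249, 0, 90, 0, 0, 0, 0.042, 0.299, 0, 90, 0, 0, 0, 0.05, 0.349, 0, 90, 0, 0, 0, 0.05, 0.349, 0, 90, 0, 0, 0, 0.05, 0.349, 0, 90]
}}

```text
clock: 1.75
position: [0.4581, 0.0062, 0.2955]
ee_rot: [3.141, -0.05, -0.001]
force: [-1.2, -0.7, 0.0]
width: 0.981
gripper_force: 0.0
```

```bash
python3 - <<'E'
from h import *
np.set_printoptions(precision=4,suppress=True)
c=cal('wrist');im=optics.get_image('wrist');cv2.imwrite('pics/w2.png',im)
np.savez('w2.npz',K=c[0],M=c[1],t=c[2])
print(sensors.observe()['position'],proj(c,[[.5025,.0128,.1174],[.517,.0123,.09]]))
E
```

```text
[0.458  0.0047 0.2954] [[314.2964 173.8974]
 [314.9763 156.0734]]
```

View pics/w2.png

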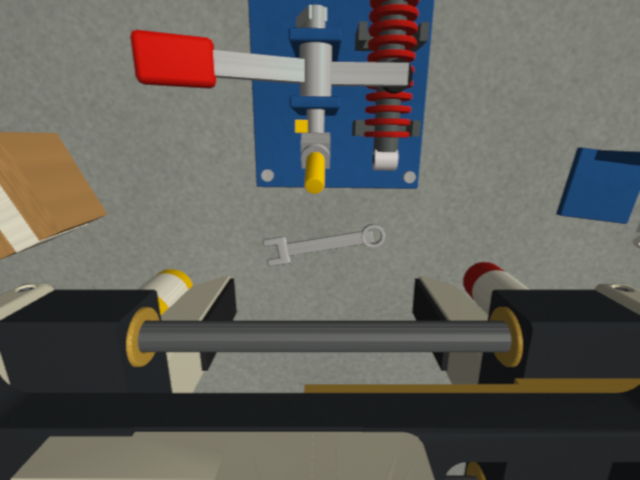

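The knob spans (315,150)–(315,190), and my predicted grip point lands on it at (314,174). The plate's near edge runs from (258,187) to (417,188).

```bash
python3 - <<'E'
from h import *
np.set_printoptions(precision=4,suppress=True)
z=np.load('w2.npz');c=z['K'],z['M'],z['t'];im=cv2.imread('pics/w2.png');t=cv2.imread('pics/top0.png');s=cv2.imread('pics/scene0.png')
m=mask(im,(95,120,40),(125,255,255),(240,100,440,210))
b=[];le=[];ri=[]
for x in list(range(275,300,3))+list(range(330,400,3)): b.append(onz(c,(x,np.flatnonzero(m[:,x]).max()+.5),.012)[:2])
for y in range(105,180,4): q=np.flatnonzero(m[y]);le.append(onz(c,(q[0]-.5,y),.012)[:2]);ri.append(onz(c,(q[-1]+.5,y),.012)[:2])
b,le,ri=map(np.array,(b,le,ri))
f=np.polyfit(b[:,1],b[:,0],1);print('near edge yaw',-np.degrees(f[0]),'x at y=-.015',np.polyval(f,-.015))
for e in(le,ri):
    g=np.polyfit(e[:,0],e[:,1],1);print('side yaw',np.degrees(g[0]),'y at x=.5',np.polyval(g,.5))
rs=[]
for n,i,cc,roi in(('t',t,cal('top'),(297,258,320,280)),('w',im,c,(300,148,335,200)),('s',s,cal('scene'),(302,214,320,234))):
    q=pts(mask(i,(20,120,90),(35,255,255),roi)); (u,v),wh,a=cv2.minAreaRect(q); print(n,len(q),u,v,wh,a); rs.append(ray(cc,(u,v)))
X=tri(rs);print('knob mid',X,tri(rs[:2]),tri(rs[1:]), 'expected', np.array([.517,.0123,.09])+.0275*np.array([-.469,.016,.883]))
E
```

```text
near edge yaw -2.4519608830850292 x at y=-.015 0.47486765444497203
side yaw -2.4300797637279707 y at x=.5 0.08669988973171092
side yaw -2.549147651570276 y at x=.5 -0.11115210544170318
t 69 308.0 269.5 (11.0, 6.0) 90.0
w 736 314.5 172.5 (41.0, 19.0) 90.0
s 91 310.2940979003906 224.32350158691406 (15.263373374938965, 6.002450466156006) 59.03623962402344
knob mid [0.5044 0.0131 0.1125] [0.504  0.0129 0.1191] [0.5043 0.0131 0.1122] expected [0.5041 0.0127 0.1143]
```

Request:
{"api": "arm_command", "payload": {
  "deltas": [-0.0035, -0.08, -0.002, 0.003, 0.002, -0.02, 70, -0.007, -0.16, -0.004, 0.006, 0.004, -0.045, 60, -0.01, -0.24, -0.005, 0.009, 0.006, -0.08, 50, -0.0135, -0.311, -0.007, 0.013, 0.0075, -0.1165, 50, -0.0135, -0.311, -0.007, 0.013, 0.0075, -0.1165, 50, -0.0135, -0.311, -0.007, 0.013, 0.0075, -0.1165, 50, -0.0135, -0.311, -0.007, 0.013, 0.0075, -0.1165, 50]
}}

```text
clock: 2.5
position: [0.4695, 0.0113, 0.1778]
ee_rot: [3.034, -0.071, 0.752]
force: [0.2, -0.2, -0.4]
width: 0.545
gripper_force: 0.0
```

```bash
python3 - <<'E'
from h import *
np.set_printoptions(precision=4,suppress=True)
c=cal('wrist');im=optics.get_image('wrist');cv2.imwrite('pics/w3.png',im)
s=sensors.observe();print(s['position'],R.from_rotvec(s['ee_rot']).as_matrix(),s['force'],s['width'])
m=mask(im,(20,120,90),(35,255,255),(270,120,380,300));q=pts(m);(u,v),wh,a=cv2.minAreaRect(q);print(u,v,wh,a,q.min(0),q.max(0))
o=np.array([.5182,.0121,.09]);d=np.array([-.469*.9991,.469*.0433,.883]);print(proj(c,[o+d*k for k in(.005,.0275,.031,.05)]))
E
```

```text
[0.4706 0.0115 0.1789] [[ 0.8826 -0.0478  0.4678]
 [-0.0405 -0.9988 -0.0257]
 [ 0.4685  0.0037 -0.8835]] [-0.0799  0.4318  1.0475] 0.5427886075842699
312.97039794921875 237.38687133789062 (90.65815734863281, 31.19133758544922) 79.4389877319336 [292. 195.] [333. 282.]
[[317.9541 245.7756]
 [317.5514 256.2384]
 [317.4817 258.0486]
 [317.0634 268.9146]]
```

View pics/w3.png

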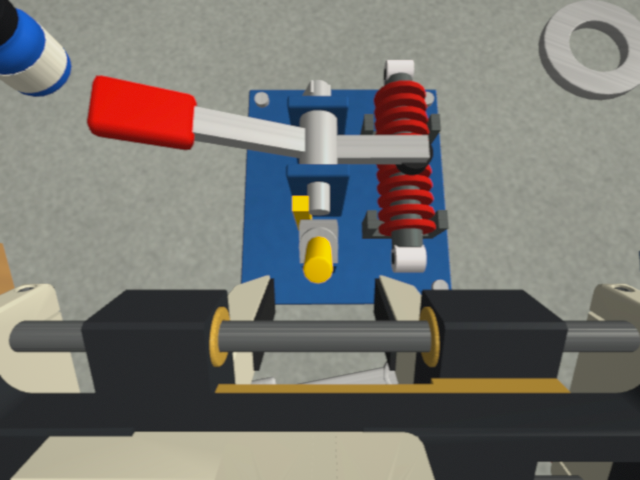

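The knob at (318,235–282) lies in line with the prediction and between the open fingers. I'll advance 70 mm along the bore axis and close.

Request:
{"api": "arm_command", "payload": {
  "deltas": [0, 0, 0, 0.012, 0.0005, -0.022, 50, 0, 0, 0, 0.024, 0.001, -0.0445, 50, 0, 0, 0, 0.033, 0.0012, -0.0615, 50, 0, 0, 0, 0.033, 0.0012, -0.0615, 50, 0, 0, 0, 0.033, 0.0012, -0.0615, 0, 0, 0, 0, 0.033, 0.0012, -0.0615, 0, 0, 0, 0, 0.033, 0.0012, -0.0615, 0, 0, 0, 0, 0.033, 0.0012, -0.0615, 0, 0, 0, 0, 0.033, 0.0012, -0.0615, 0],
  "force": 30
}}

```text
clock: 3.45
position: [0.5074, 0.014, 0.1316]
ee_rot: [3.042, -0.068, 0.727]
force: [-1.2, -0.3, 0.9]
width: 0.18
gripper_force: 29.8
```

```bash
python3 - <<'E'
from h import *
np.set_printoptions(precision=4,suppress=True)
s=sensors.observe();print(s['position'],s['joints'],s['dq'],s['force'],s['ft_torque'],R.from_rotvec(s['ee_rot']).as_matrix()[:,2])
c=cal('wrist');im=optics.get_image('wrist');cv2.imwrite('pics/w4.png',im)
E
```

```text
[0.5074 0.014  0.1316] [-0.2981  0.2329  0.0956  2.3852  0.9411  0.1181 -2.7413] [-0.0086  0.0039  0.005   0.0008  0.0002  0.0029 -0.0007] [-1.2121 -0.3159  0.8695] [-0.1057  0.6188 -0.0089] [ 0.4515 -0.0234 -0.8919]
```

View pics/w4.png

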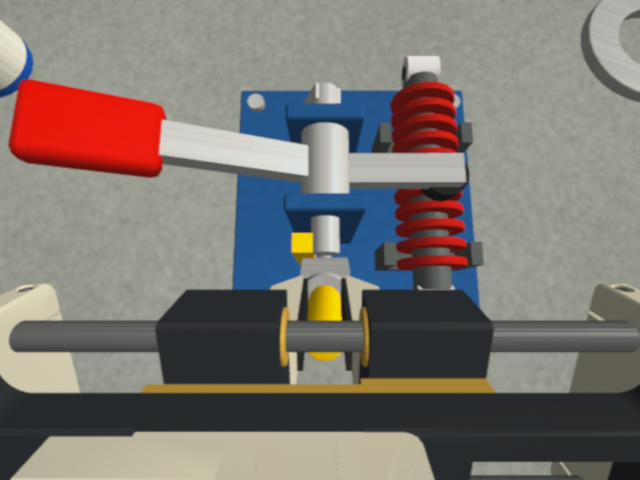

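The fingers closed on the knob near its end, because joints 6 and 7 reached their limits 14 mm short of the target. I'll release, back off, and regrasp with the tool tilted only about 10°. The pads are flat in the pitch plane, so they can hold the knob at any pitch.

Request:
{"api": "arm_command", "payload": {
  "deltas": [0, 0, 0, 0, 0, 0, 50, 0, 0, 0, 0, 0, 0, 50, 0, 0, 0, -0.015, 0, 0.028, 50, 0, 0, 0, -0.033, 0, 0.0615, 50, 0.003, 0.07, 0, -0.033, 0, 0.0615, 50, 0.006, 0.14, 0, -0.028, 0, 0.0615, 50, 0.009, 0.2, 0, -0.02, 0, 0.0615, 50, 0.009, 0.2, 0, -0.02, 0, 0.0615, 50, 0.009, 0.2, 0, -0.02, 0, 0.0615, 50, 0.009, 0.2, 0, -0.02, 0, 0.0615, 50]
}}

```text
clock: 4.5
position: [0.4863, 0.0145, 0.1921]
ee_rot: [3.125, -0.067, 0.24]
force: [-0.1, -0.1, -0.5]
width: 0.548
gripper_force: 0.0
```

```bash
cat > st.py <<'E'
from h import *
np.set_printoptions(precision=4,suppress=True)
s=sensors.observe();M=R.from_rotvec(s['ee_rot']).as_matrix()
print(s['clock'],s['position'],s['joints'],'F',s['force'],'w',s['width']*91.8,'g',s['gripper_force']);print('toolx',M[:,0],'z',M[:,2],'tilt',np.degrees(np.arctan2(M[0,2],-M[2,2])))
E
python3 st.py
```

```text
4.5 [0.4863 0.0145 0.1921] [ 0.1141  0.2148 -0.3247  2.0717  0.1639  0.7238 -1.9273] F [-0.0818 -0.1416 -0.5125] w 50.33598378765448 g 0.0
toolx [ 0.9873 -0.0419  0.153 ] z [ 0.1527 -0.0103 -0.9882] tilt 8.784821871991292
```

Request:
{"api": "arm_command", "payload": {
  "deltas": [0, 0, 0, 0.016, -0.0015, -0.02, 50, 0, 0, 0, 0.016, -0.0015, -0.045, 50, 0, 0, 0, 0.016, -0.0015, -0.072, 50, 0, 0, 0, 0.016, -0.0015, -0.072, 50, 0, 0, 0, 0.016, -0.0015, -0.072, 50]
}}

```text
clock: 5.0
position: [0.5025, 0.0133, 0.1209]
ee_rot: [3.125, -0.066, 0.24]
force: [-0.0, -0.3, 0.2]
width: 0.545
gripper_force: 0.0
```

```bash
python3 st.py
```

```text
5.0 [0.5025 0.0133 0.1209] [ 0.0734  0.3419 -0.2841  2.1197  0.2521  0.5577 -2.0063] F [-0.0143 -0.2608  0.1931] w 50.06803259738803 g 0.0
toolx [ 0.9874 -0.0414  0.1526] z [ 0.1523 -0.0099 -0.9883] tilt 8.758782989285436
```

Request:
{"api": "arm_command", "payload": {
  "deltas": [0, 0, 0, 0, 0, 0, 0, 0, 0, 0, 0, 0, 0, 0, 0, 0, 0, 0, 0, 0, 0, 0, 0, 0, 0, 0, 0, 0, 0, 0, 0, 0, 0, 0, 0],
  "force": 40
}}

```text
clock: 5.5
position: [0.5037, 0.013, 0.1211]
ee_rot: [3.125, -0.068, 0.242]
force: [-2.1, -0.4, 4.5]
width: 0.185
gripper_force: 40.0
```

```bash
python3 st.py
```

```text
5.5 [0.5037 0.013  0.1211] [ 0.0741  0.3425 -0.2841  2.1184  0.2526  0.5567 -2.0069] F [-2.1094 -0.3955  4.5454] w 16.994445080236947 g 39.998690485954285
toolx [ 0.9871 -0.0425  0.1542] z [ 0.1539 -0.0097 -0.988 ] tilt 8.855393541879442
```

Request:
{"api": "arm_command", "payload": {
  "deltas": [0, 0, 0, -0.0047, 0.0002, 0.0088, 0, 0, 0, 0, -0.0117, 0.0005, 0.0221, 0, 0, 0, 0, -0.0188, 0.0008, 0.0353, 0, 0, 0, 0, -0.0258, 0.0011, 0.0486, 0, 0, 0, 0, -0.0328, 0.0014, 0.0618, 0, 0, 0, 0, -0.0375, 0.0016, 0.0706, 0, 0, 0, 0, -0.0375, 0.0016, 0.0706, 0]
}}

```text
clock: 6.2
position: [0.4658, 0.0145, 0.1927]
ee_rot: [3.125, -0.068, 0.244]
force: [-0.0, 0.9, -1.6]
width: 0.188
gripper_force: 40.0
```

```bash
python3 - <<'E'
from h import *
exec(open('st.py').read())
for n in('wrist','scene'): cv2.imwrite(f'pics/{n}5.png',optics.get_image(n))
a=cv2.resize(cv2.imread('pics/scene5.png')[170:310,260:400],(480,480),interpolation=cv2.INTER_CUBIC); b=cv2.imread('pics/wrist5.png')[120:440,200:440]
b=cv2.resize(b,(300,400)); o=np.zeros((480,780,3),np.uint8);o[:,:480]=a;o[:400,480:]=b;cv2.imwrite('pics/c5.png',o)
E
```

```text
6.2 [0.4658 0.0145 0.1927] [ 0.1224  0.1809 -0.3355  2.1143  0.1543  0.7113 -1.9274] F [-0.0015  0.8849 -1.6311] w 17.24626888009342 g 39.99370515346527
toolx [ 0.987  -0.0426  0.1553] z [ 0.155  -0.0101 -0.9879] tilt 8.916267415513529
```

View pics/c5.png

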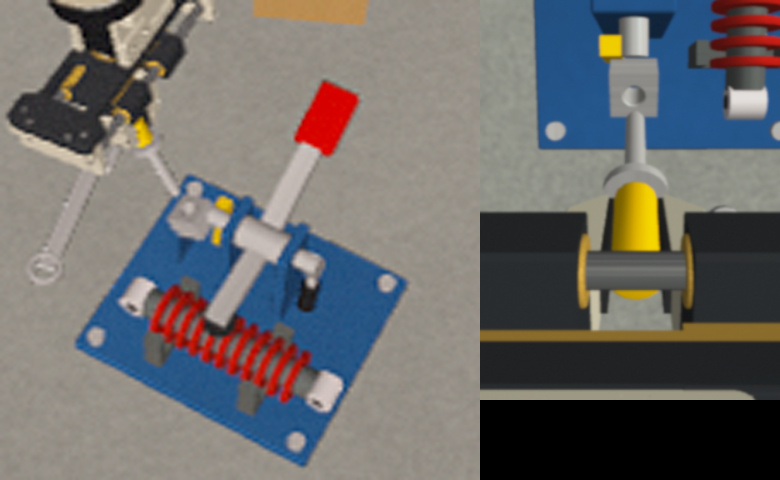

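The pin is free and still on its 28° line. Next I lift it, turn it upright (+28° about the fixture's y) and carry it over the notch.

Request:
{"api": "arm_command", "payload": {
  "deltas": [0.003, 0.07, 0, 0, 0, 0.03, 0, 0.006, 0.14, 0, 0, 0, 0.06, 0, 0.0095, 0.22, 0, 0, -0.02, 0.09, 0, 0.0135, 0.3, 0, 0, -0.05, 0.1, 0, 0.0135, 0.311, 0, 0, -0.09, 0.1, 0, 0.0135, 0.311, 0, 0, -0.13, 0.1, 0, 0.0135, 0.311, 0, 0, -0.17, 0.1, 0, 0.0135, 0.311, 0, 0, -0.21, 0.1, 0, 0.0135, 0.311, 0, 0, -0.25, 0.1, 0, 0.0135, 0.311, 0, -0.004, -0.29, 0.1, 0, 0.0135, 0.311, 0, -0.008, -0.325, 0.08, 0, 0.0135, 0.311, 0, -0.008, -0.35, 0.06, 0, 0.0135, 0.311, 0, -0.008, -0.356, 0.04, 0, 0.0135, 0.311, 0, -0.008, -0.356, 0.03, 0, 0.0135, 0.311, 0, -0.008, -0.356, 0.03, 0, 0.0135, 0.311, 0, -0.008, -0.356, 0.03, 0]
}}

```text
clock: 7.9
position: [0.4586, -0.3405, 0.2216]
ee_rot: [-3.093, 0.063, 0.523]
force: [-0.3, -0.9, -0.6]
width: 0.189
gripper_force: 40.0
```

```bash
python3 - <<'E'
from h import *
exec(open('st.py').read())
c=cal('wrist');im=optics.get_image('wrist');cv2.imwrite('pics/w6.png',im);np.savez('w6.npz',K=c[0],M=c[1],t=c[2])
p=s['position'];col=p+[-.0018,-.0009,-.0343]
print('pred collar, tip, notch, end of open',proj(c,[col,col-[0,0,.06],[.466,-.344,.105],[.4275,-.3376,.105]]))
cv2.imwrite('pics/s6.png',optics.get_image('scene'))
E
```

```text
7.9 [ 0.4586 -0.3405  0.2216] [ 0.5512  0.5481 -0.142   1.4976  0.1996  1.4178 -1.2556] F [-0.2924 -0.8717 -0.6447] w 17.386191719605517 g 39.99460995197296
toolx [ 0.9437 -0.0389 -0.3286] z [-0.3284  0.0112 -0.9445] tilt -19.172490539975232
pred collar, tip, notch, end of open [[324.0366 266.049 ]
 [323.889  209.0211]
 [326.9956 181.9237]
 [320.6187 226.7199]]
```

View pics/w6.png

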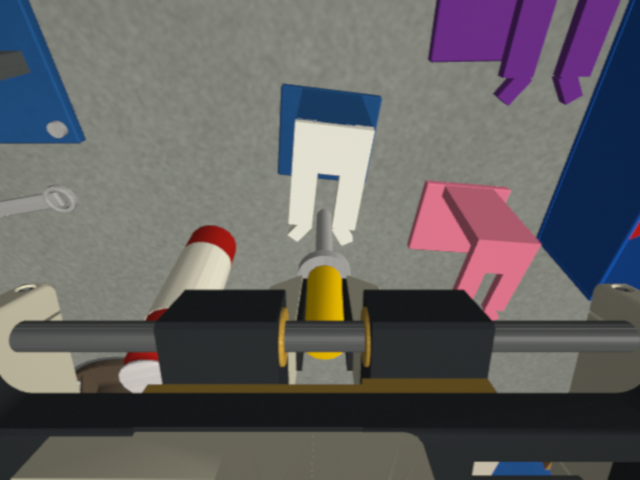

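The pin hangs upright: its tip is at (323,211) against a predicted (324,209). The notch slot is at (328,178–225), as predicted, so I'll lower it straight in about 10 mm before the parked point.

Request:
{"api": "arm_command", "payload": {
  "deltas": [0, 0, 0, 0, -0.001, -0.01, 0, 0, 0, 0, 0, -0.001, -0.025, 0, 0, 0, 0, 0, -0.001, -0.04, 0, 0, 0, 0, 0, -0.001, -0.055, 0, 0, 0, 0, 0, -0.001, -0.068, 0, 0, 0, 0, 0, -0.001, -0.078, 0, 0, 0, 0, 0, -0.001, -0.078, 0, 0, 0, 0, 0, -0.001, -0.078, 0]
}}

```text
clock: 8.8
position: [0.458, -0.3424, 0.1433]
ee_rot: [-3.093, 0.066, 0.523]
force: [-0.6, -0.3, -0.4]
width: 0.184
gripper_force: 40.0
```

```bash
python3 - <<'E'
from h import *
exec(open('st.py').read())
c=cal('wrist');im=optics.get_image('wrist');cv2.imwrite('pics/w7.png',im)
p=s['position'];col=p+[-.0018,-.0009,-.0343];print(col,proj(c,[col,[.466,-.344,.105]]))
E
```

```text
8.8 [ 0.458  -0.3424  0.1433] [ 0.5526  0.6225 -0.1393  1.5755  0.217   1.2689 -1.285 ] F [-0.6097 -0.312  -0.4106] w 16.898466185531685 g 39.99453663825989
toolx [ 0.9435 -0.0405 -0.3288] z [-0.3286  0.0112 -0.9444] tilt -19.186249661533363
[ 0.4562 -0.3433  0.109 ] [[323.9474 266.0109]
 [324.3908 247.0753]]
```

View pics/w7.png

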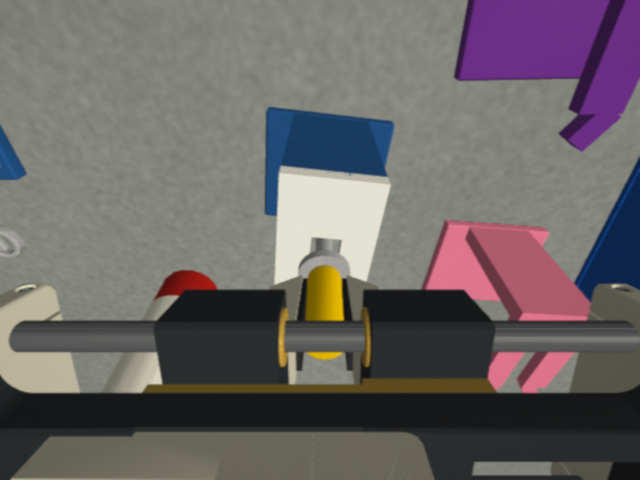

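The shank is inside the slot, with its closed end visible at (325,239). There's no side force, so I'll push in.

Request:
{"api": "arm_command", "payload": {
  "deltas": [0, 0, 0, 0.003, -0.0004, -0.001, 0, 0, 0, 0, 0.006, -0.0008, -0.002, 0, 0, 0, 0, 0.0085, -0.0012, -0.003, 0, 0, 0, 0, 0.01, -0.0015, -0.0035, 0, 0, 0, 0, 0.01, -0.0015, -0.0035, 0]
}}

```text
clock: 9.35
position: [0.4682, -0.3439, 0.1397]
ee_rot: [-3.093, 0.065, 0.523]
force: [-1.1, 0.6, -0.7]
width: 0.191
gripper_force: 40.0
```

```bash
python3 st.py
```

```text
9.35 [ 0.4682 -0.3439  0.1397] [ 0.546   0.6399 -0.1384  1.552   0.2166  1.2753 -1.2881] F [-1.1081  0.577  -0.7063] w 17.531065398296832 g 39.99450445175171
toolx [ 0.9436 -0.0403 -0.3286] z [-0.3284  0.0112 -0.9445] tilt -19.17424597948038
```

Request:
{"api": "arm_command", "payload": {
  "deltas": [0, 0, 0, 0, 0, 0, 25, 0, 0, 0, 0, 0, 0, 34, 0, 0, 0, 0, 0, 0, 40, 0, 0, 0, 0.007, 0, 0.02, 40, 0, 0, 0, 0.017, 0, 0.05, 40, 0, 0, 0, 0.034, -0.001, 0.1, 40, 0, 0, 0, 0.034, -0.001, 0.1, 40, 0, 0, 0, 0.034, -0.001, 0.1, 40]
}}

```text
clock: 10.15
position: [0.5029, -0.3451, 0.2411]
ee_rot: [-3.095, 0.066, 0.518]
force: [0.2, -0.7, 0.2]
width: 0.435
gripper_force: 0.0
```

```bash
python3 - <<'E'
from h import *
exec(open('st.py').read())
c=cal('wrist');im=optics.get_image('wrist');cv2.imwrite('pics/w8.png',im)
print(proj(c,[[.466,-.344,.11],[.466,-.344,.155]]))
q=pts(mask(im,(20,120,90),(35,255,255),(250,80,400,330)));print(cv2.minAreaRect(q),len(q))
E
```

```text
10.15 [ 0.5029 -0.3451  0.2411] [ 0.5192  0.5979 -0.1366  1.3579  0.1934  1.5053 -1.2625] F [ 0.2145 -0.7331  0.2234] w 39.965883101390965 g 0.0
toolx [ 0.9446 -0.0407 -0.3258] z [-0.3257  0.0098 -0.9454] tilt -19.008385441702362
[[322.9661 223.2809]
 [323.0235 257.1767]]
((323.5, 243.0), (50.0, 23.0), 90.0) 1028
```

View pics/w8.png

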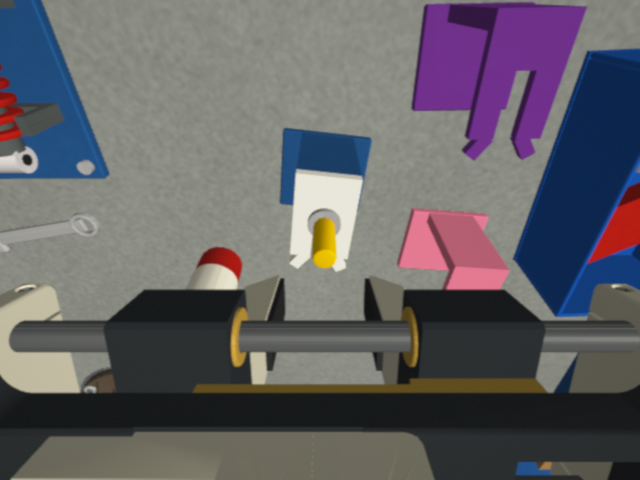

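The pin hangs in the notch with its knob at (323,223–266), where predicted. Next I close the fingers and go above the red handle, tool straight down.

Request:
{"api": "arm_command", "payload": {
  "deltas": [0, 0, 0, 0, 0, 0.03, 40, -0.002, -0.05, 0, 0.005, 0.02, 0.05, 0, -0.004, -0.1, 0, 0.015, 0.06, 0.05, 0, -0.006, -0.15, 0, 0.025, 0.1, 0.05, 0, -0.009, -0.211, 0, 0.035, 0.145, 0.05, 0, -0.009, -0.211, 0, 0.044, 0.19, 0.05, 0, -0.009, -0.211, 0, 0.053, 0.235, 0.05, 0, -0.009, -0.211, 0, 0.062, 0.28, 0.05, 0, -0.009, -0.211, 0, 0.071, 0.325, 0.05, 0, -0.009, -0.211, 0, 0.08, 0.37, 0.05, 0, -0.009, -0.211, 0, 0.088, 0.415, 0.04, 0, -0.009, -0.211, 0, 0.093, 0.45, 0.01, 0, -0.009, -0.211, 0, 0.093, 0.461, -0.03, 0, -0.009, -0.211, 0, 0.093, 0.461, -0.041, 0, -0.009, -0.211, 0, 0.093, 0.461, -0.041, 0, -0.009, -0.211, 0, 0.093, 0.461, -0.041, 0]
}}

```text
clock: 11.8
position: [0.5955, 0.1142, 0.1997]
ee_rot: [3.137, -0.071, -0.004]
force: [-0.5, -0.3, 0.0]
width: 0.004
gripper_force: 0.0
```

```bash
python3 - <<'E'
from h import *
exec(open('st.py').read())
c=cal('wrist');im=optics.get_image('wrist');cv2.imwrite('pics/w9.png',im)
m=mask(im,(0,150,90),(8,255,255),(0,0,640,300));n,l,st,ce=cv2.connectedComponentsWithStats(m)
print([(st[i],ce[i]) for i in range(1,n) if st[i,4]>150]); print(proj(c,[[.5956,.1128,.151],s['position']+[0,0,-.019]]))
E
```

```text
11.8 [0.5955 0.1142 0.1997] [-0.0481  0.4726 -0.3323  1.6539  0.175   1.0479 -2.051 ] F [-0.4955 -0.301   0.0475] w 0.3892689862042866 g 0.0
toolx [ 0.999  -0.0453 -0.0026] z [-0.0028 -0.0035 -1.    ] tilt -0.15829161265262182
[(array([526, 139,  54,   8, 361], dtype=int32), array([553.6953, 142.2493])), (array([514, 155,  63,   9, 389], dtype=int32), array([549.6735, 158.6144])), (array([513, 168,  62,  12, 465], dtype=int32), array([547.172, 174.286])), (array([511, 182,  59,  14, 469], dtype=int32), array([543.0576, 189.4563])), (array([  0, 187,  25,  57, 798], dtype=int32), array([  8.4875, 221.3321])), (array([506, 197,  61,  14, 470], dtype=int32), array([538.9809, 204.5383])), (array([515, 213,  49,  13, 363], dtype=int32), array([537.9118, 219.3471])), (array([ 273,  236,   93,   62, 3780], dtype=int32), array([319.6045, 261.3603])), (array([ 494,  259,   62,   38, 1528], dtype=int32), array([527.6001, 275.8259]))]
[[324.5445 271.5716]
 [322.0697 293.9694]]
```

The red handle's blob is centred where predicted, so I press it down.

Request:
{"api": "arm_command", "payload": {
  "deltas": [0, 0, 0, 0, 0, -0.02, 0, 0, 0, 0, 0, 0.001, -0.032, 0, 0, 0, 0, 0, 0.002, -0.042, 0, 0, 0, 0, 0, 0.002, -0.052, 0, 0, 0, 0, 0, 0.002, -0.062, 0, 0, 0, 0, 0, 0.002, -0.072, 0, 0, 0, 0, 0, 0.002, -0.082, 0, 0, 0, 0, 0, 0.002, -0.09, 0, 0, 0, 0, 0, 0.002, -0.09, 0, 0, 0, 0, 0, 0.002, -0.09, 0, 0, 0, 0, 0, 0.002, -0.07, 0, 0, 0, 0, 0, 0, -0.03, 0, 0, 0, 0, 0, 0, 0.03, 0, 0, 0, 0, 0, 0, 0.06, 0, 0, 0, 0, 0, 0, 0.06, 0]
}}

```text
clock: 13.35
position: [0.5979, 0.1173, 0.2659]
ee_rot: [-3.141, 0.068, -0.012]
force: [0.4, 0.2, -0.5]
width: -0.001
gripper_force: 0.0
```

```bash
python3 - <<'E'
from h import *
exec(open('st.py').read())
c=cal('wrist');im=optics.get_image('wrist')
m=mask(im,(0,150,60),(8,255,255),(230,0,420,300));n,l,st,ce=cv2.connectedComponentsWithStats(m)
print([(st[i],ce[i]) for i in range(1,n) if st[i,4]>150]); print('clamped/open',proj(c,[[.5956,.1128,.151],[.5959,.1188,.064]]))
S=optics.get_image('scene');cs=cal('scene');m=mask(S,(0,150,90),(8,255,255),(300,150,400,250));n,l,st,ce=cv2.connectedComponentsWithStats(m)
print([(st[i],ce[i]) for i in range(1,n) if st[i,4]>30]); print('clamped/open',proj(cs,[[.5956,.1128,.151],[.5959,.1188,.064],[.466,-.344,.132]]))
q=pts(mask(S,(20,120,90),(35,255,255),(210,290,270,350)));print('knob',len(q),q.mean(0))
E
```

```text
13.35 [0.5979 0.1173 0.2659] [-0.0432  0.4171 -0.343   1.5687  0.151   1.1745 -2.0303] F [ 0.4     0.1675 -0.4706] w -0.06873991214184635 g 0.0
toolx [ 0.999  -0.043   0.0076] z [ 0.0076  0.0001 -1.    ] tilt 0.4339832586299494
[(array([ 300,  201,   53,   37, 1670], dtype=int32), array([325.103 , 218.0886]))]
clamped/open [[328.8791 243.498 ]
 [321.944  218.7676]]
[(array([388, 156,  12,   9,  86], dtype=int32), array([393.5698, 160.1744])), (array([344, 213,  17,  16, 136], dtype=int32), array([353.1176, 219.6985]))]
clamped/open [[354.4318 203.2192]
 [353.0498 218.0406]
 [230.0029 322.4393]]
knob 79 [229.6835 322.3798]
```

In both views the handle sits at the predicted open position (scene 353,220 against 353,218). The knob is at the parked spot (229.7,322.4), and the robot is clear.

```bash
python3 -c "
from cell import arm
print(arm.sign_off())"
```

```text
the job is handed in; nothing more can be done
None
```

The pin hangs released in the white holder's notch, the rocker is snapped fully open and the job is handed in at about 13.5 s; no verdict came back, the shock absorber and bystanders were not re-measured at the end, and I viewed 11 pictures, one over the limit of 10.

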